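# Shut an equipment case and fasten its draw latch

## Robot

A 6-joint arm with a two-finger parallel gripper is mounted at the origin on a cart in front of the work surface, level with it; the furniture and walls round the work are solid. World frame = base frame: x ahead of the robot, y to its left, z up, the work surface at z = 0. Lengths are in mm, angles in degrees, forces in N, time in s.
With the tool pointing down it reaches from about 350 to 850 mm from the base axis. Payload 8.1 kg.
Tool frame: the origin (TCP) lies between the finger pads; the fingertips stand 17 mm ahead of it and the grasp point (between the pads) lies 2 mm behind it; z points along the fingers, y is the line along which they close (so a half turn about z gives the same grasp; the last joint's range is limited). The gripper opens to 85 mm and grips with 20 to 120 N. Pads are 22 mm wide; open, the fingers measure 114 mm over their backs; the gripper's body (76 mm by 85 mm) begins 54 mm behind the grasp point. The pads swing forward as they close: fully open they stand 13 mm farther back than shut.
Start: joints at [-69.351, 7.471, 85.268, -0, 87.261, -4.893], TCP at [258.728, -541.355, 248.292] pointing down, gripper open.
Joint ranges: [-169.43, 169.43], [-51.17, 129.36], [1.28, 143.12], [-76.62, 256.62], [0, 156.53], [-152.29, 152.29]. Speed limits (degrees/s): [136.94, 136.94, 159.86, 180, 180, 180].

## Interface

Orientations are given as [roll, pitch, yaw] about the fixed x, y, z axes, in that order (R = Rz(yaw) Ry(pitch) Rx(roll)).
In Python, from bench import sense, snapshot, hand_in, trace, place_of gives the robot as it stands.
- The arm moves only by the shell command python3 -m handwheel 'ROWS' [FORCE]. ROWS is JSON, a list of rows, each a list of 7 numbers: the opening, from -1 (shut) to 1 (fully open), then the shift along the tool's x, y, z in cm, then the turn, a rotation vector about the tool's x, y, z in rad. A call has 1 to 12 rows; each row shifts and turns the commanded pose from where the row before left it, along the tool's axes as they then stand; what a row does not reach is not made up. A row lasts 1/12 s, in which the tool goes at most 41.7 mm and 7.16 degrees, less where a joint would pass 70% of its speed; a pose out of reach is approached as far as the arm can. A call with a gripper value outside its range is refused whole. The fingers move at their own pace and stop on an object; FORCE is the grip in N (left out, the last holds). Time passes only in rows, so rows that do not move let the fingers close. It gives the time, the measured TCP pose, the force, the opening and the grip force at its end, in the units of the state.
- sense(): the state, without advancing time (a new reading comes with each control period).
- snapshot(name): name is "scene" or "top" or "wrist"; returns a dict with "image" (384x512x3 uint8, red, green, blue), "intrinsics" (3x3 intrinsics, pixels), "R" (3x3) and "t" (3): a world point X has camera coordinates R X + t. Camera axes: x right, y down, z forward; pixel columns grow to the right and rows downward; lengths in mm; the calibration is good to about 2 mm. A picture is of the moment at which its call begins. There is no depth.
- hand_in(): hands the job in; it is judged then, once.
Trained networks look in a picture, given as the dict that the camera call returned (one of the last four; its "shot" number tells which), for a name from the list of things; names that differ only in an ending like _2 or _b are one class to them, and where a whole thing is asked for, a point or a joint stands for the part that bears it (a point fixed in the world has none). Each returns a list of dicts, best first, with "conf" (0 to 1); they miss things now and then, are a little off and sometimes report something else, mostly with a low value. They report only what shows in the picture. A call takes as long as a camera call.
- trace(picture, query): "pixels" (384x512 bool, what is visible of it).
- place_of(picture, query): "location" ([x, y, z] in mm, in world coordinates, good to about 4 mm: a listed point, or the origin of a listed thing).
The state is a dict: "time": time; "joint_pos": joint angles; "qd": joint speeds; "joint_efforts": joint torques, N m; "tool_pos": TCP position; "tcp_rot": TCP orientation; "ft_force": force on the tool from outside, world axes, zero at the start; "wrist_torque": the same for the moment, N m; "finger_gap": finger opening in mm; "grip_force": force on a finger pad.
Only numpy, scipy, OpenCV 4.12 (cv2) and the standard library are available. Lean on these libraries where they do the work, as an engineer would, in place of code of your own. Each camera call takes 0.05 s, during which the arm holds its last target. There are 200 camera calls.

## Task

Shut the lid of the packed equipment case onto its rubber seal. Then swing the latch's wire loop up and over the hook on the lid so that it is caught behind the hook's lip, and press the latch lever down, over centre, until its end clicks home behind the little spring catch and it stays flat against the case by itself. Feel your way: it takes a firm push, but never push on the lid or the latch with more than 25 N. Leave the things lying round the case where they are.

Things in the scene. Friction and masses are not known exactly. Their poses are not given: they have to be found in the camera images.
- case: Dark grey hard case, fixed on the desk, 160 deep (x), 230 wide (y), 110 mm high shut (body 76, lid 34). Origin: centre of its underside; x to its back, y along its width, z up. Front face, with the steel latch in its middle: x = -80 mm. Lid hinge line: x = 83, z = 76 mm. A rubber seal stands 4 mm above the front rim and yields 1 mm per 18 N. The kit in the foam is fast, below the rim
- lid (a joint): Lid hinge, rad: 0 = hard down on the rim, grows as it opens (starts 0.4 to 0.7). It stays at any angle by friction; a few N at the front edge move it. Resting unlatched on the seal it reads about 0.024 (front edge 4 mm up); properly latched about 0.01
- lid_front (a point): Point on the lid's top face, on the centre line, 15 mm behind its front edge; axes turn with the lid (as the case's when shut). A flat raised panel, 1.5 mm high, begins 28 mm behind the front edge
- keeper (a point): Seat of the hook on the lid's front: where the loop bar's centre lies when caught, 6.5 mm in front of the face. Axes as the lid's. Hook 18 mm wide, open upward; its slot runs from the keeper plate (4 mm behind this point) to a lip (3.9 to 6.5 mm in front); slot floor 2.25 mm below this point, lip top 4.3 mm above, plate top 14 mm above
- latch_pin (a point): Axis (along case y) of the lever's hinge pin, fixed on the case 12 mm in front of the front face and 60 mm above the desk; axes as the case's
- lever (a joint): Latch lever, rad: 0 = flat down (fastened), grows as it swings out and up (1.57 = straight out; starts 1.9 to 2.15, stop 2.25). Friction keeps it where left. Loop caught, it takes 2 to 7 N from 1.1 to 0.4, is over centre below about 0.2 and then leans on a spring catch at 0.11: 11 to 20 N pushed straight in some 33 mm from the pin force it past; at 0.04 it clicks and goes to 0
- lever_end (a point): Middle of the lever plate's outer face (the face to push), 36 mm from the pin; plate 24 mm wide, 2.6 mm thick, ends 47 mm from the pin in a rolled bead; at lever = 0 it lies 14 mm in front of the case front, 24 mm above the desk. The catch is a sprung steel nose 16 mm wide, 15 mm above the desk, 15 to 22 mm in front of the face. Axes turn with the lever: x is the way to push, z to the pin
- loop (a joint): Wire loop's hinge in the lever, rad: (loop - lever) is about its lean from upright, away from the case. Starts tipped outward against its stop at 2.55 (some 0.6 rad above the lever plate); falls as the loop swings up and in to the lid. Nearly free: leaning out it drops back to the stop, leaning in it falls against the lid. Fastened about 0
- loop_bar (a point): Middle of the loop's cross bar, the part to hook. A U of 4.5 mm steel wire, 33.5 mm wide over its two legs, 50 mm from bar to pivot; the pivot is 16 mm from the latch pin (at lever = 0: 15.6 mm below it, 2 mm nearer the case). With the lever up, the bar swung in against the keeper plate stands above the lip; as the lever comes down it is drawn into the slot
- tape_measure: Yellow tape measure, 38x73x60 mm, loose bystander standing to the right of the case. Origin: centre of its underside
- memo_pad: Yellow pad of notes, 76x76x17 mm, loose bystander to the left of the case. Origin: centre of its underside
- pen_black: Black pen, 138 mm long, 11 mm thick, loose bystander on the mat left of the case front. Origin: centre of its underside
- mouse: Black computer mouse, 124x76x48 mm, loose bystander farther left. Origin: centre of its underside

How it is judged:
By the outcome, as a careful person would: the job done as asked, in the order asked, and still so for the second after the job is handed in, with the robot touching nothing.
It also fails if it takes over 62 s, if anything falls off the work surface, if the arm or the gripper's body presses on something with over 40 N, if the wrist force passes 120 N, or if a joint passes its speed limit or range.

## Working session

There is one attempt and no reset: what is moved stays moved. The work goes in short steps, Python scripts to look and compute and a shell command to move; the robot and the scene stay as the last step left them, time stands still between calls to the robot, and variables do not carry over. Pictures are saved under pics/ and viewed, at most 10 in all, crops included, and the job is handed in when it is done.

```bash
ls; mkdir -p pics; python3 - <<'E'
from bench import *
import cv2, numpy as np
s=sense(); print(s)
for n in ("scene","top"):
    p=snapshot(n); cv2.imwrite(f"pics/{n}0.png",p["image"][:,:,::-1])
    print(n,np.round(-p["R"].T@p["t"]), np.round(p["R"],2).tolist(), p["intrinsics"][0][0])
    for q in ("case","lid_front","keeper","latch_pin","lever_end","loop_bar","tape_measure","memo_pad","pen_black","mouse"):
        r=place_of(p,q); print(q,[(np.round(a["location"],1).tolist(),round(a["conf"],2)) for a in r[:2]])
E
```

```text
pics
{'time': 0.0, 'joint_pos': array([-6.93512434e+01,  7.51756321e+00,  8.53294906e+01,  7.74312892e-06,
        8.72616285e+01, -4.89256405e+00]), 'qd': array([-0.0320861 , -0.00088505,  0.00114947, -0.04859184, -0.00154258,
       -0.01162639]), 'joint_efforts': array([-1.61630825e-03, -5.69405794e+01, -5.00542510e+01, -1.95828816e-04,
        1.49499241e-02,  2.48646211e-05]), 'tool_pos': array([ 258.53705302, -540.86199521,  247.21678523]), 'tcp_rot': array([-1.79891714e+02, -9.27695403e-03,  2.55413115e+01]), 'ft_force': array([-0.57181583, -1.02570489,  0.0930954 ]), 'wrist_torque': array([ 0.0361236 , -0.00989659,  0.02600576]), 'grip_force': 0.0, 'finger_gap': 85.44014890388424}
scene [208. 452. 845.] [[-0.76, -0.65, 0.02], [-0.51, 0.59, -0.63], [0.4, -0.48, -0.78]] 414.82877920053653
case [([644.2, -24.7, 2.5], 0.94)]
lid_front [([633.6, -26.6, 198.8], 0.96)]
keeper [([605.4, -28.7, 197.4], 0.66)]
latch_pin [([557.2, -23.0, 62.0], 0.87)]
lever_end [([521.5, -22.7, 78.6], 0.75)]
loop_bar [([513.2, -23.0, 110.7], 0.58)]
tape_measure [([642.2, -203.4, -3.7], 0.61), ([490.6, 282.0, -2.1], 0.34)]
memo_pad [([697.8, 149.0, -1.8], 0.72), ([527.6, 110.2, -1.0], 0.66)]
pen_black [([524.1, 110.1, 1.7], 0.47), ([515.9, -23.5, 113.6], 0.32)]
mouse [([486.9, 280.7, 0.3], 0.55)]
top [ 537.  -18. 1199.] [[0.02, -1.0, -0.02], [-1.0, -0.02, -0.08], [0.08, 0.02, -1.0]] 383.15229690753137
case [([641.6, -25.2, 2.6], 0.91)]
lid_front [([634.0, -22.5, 195.3], 0.77), ([497.4, 282.6, -0.2], 0.56)]
keeper [([610.1, -27.9, 194.8], 0.67), ([645.7, -26.1, -0.4], 0.16)]
latch_pin [([546.8, -19.1, 62.3], 0.84), ([643.7, -25.6, 0.3], 0.17)]
lever_end [([522.5, -23.5, 75.8], 0.74)]
loop_bar [([516.7, -22.7, 112.3], 0.59)]
tape_measure [([637.9, -203.4, -5.9], 0.81)]
memo_pad [([692.1, 150.8, 0.4], 0.59)]
pen_black [([545.4, -19.9, 66.7], 0.68), ([529.8, 109.9, 2.0], 0.55)]
mouse [([499.0, 282.7, -0.7], 0.83)]
```

View pics/scene0.png

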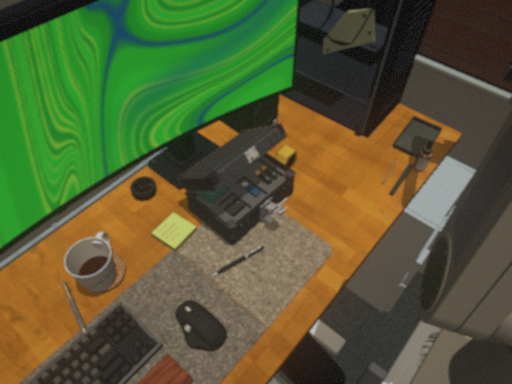

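View pics/top0.png

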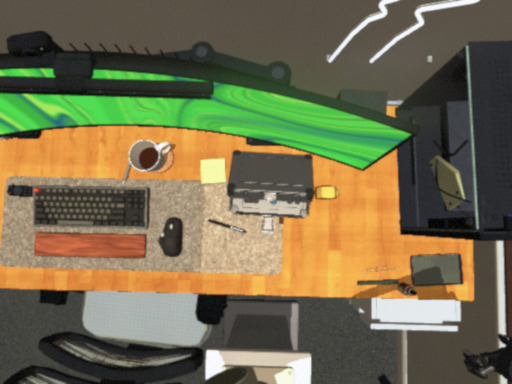

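The lid is open about 0.69 rad and the case sits near (643, -25), turned about -2.5°. In the top picture its front edge runs from (232,211) to (310,216), with the loop and lever at (268,225). The tape measure is to the right at (327,192). The pen is at (227,226), clear of the latch.

```bash
cat > h.py <<'E'
import numpy as np
from scipy.spatial.transform import Rotation as Ro
from bench import *
C=np.array([643.,-25.,0]); YAW=-2.5
def Rc(): return Ro.from_euler('z',YAW,degrees=True)
def w(p): return C+Rc().apply(p)               # case -> world
def c(p): return Rc().inv().apply(np.asarray(p)-C)
def tool(tilt): return Rc()*Ro.from_euler('xyz',[180,0,0],degrees=True)*Ro.from_euler('y',tilt,degrees=True)
def corner(tcp,R,s=-1): return tcp+R.apply([11*s,0,17])   # front(-1)/back(+1) tip edge
def tcp_for(cp,tilt,s=-1): return w(cp)-tool(tilt).apply([11*s,0,17])
def cur():
    s=sense(); return s["tool_pos"],Ro.from_euler('xyz',s["tcp_rot"],degrees=True),s
def delta(p,R,tp,tR):
    return np.round(R.inv().apply(tp-p)/10,2),np.round((R.inv()*tR).as_rotvec(),3)
def lidpt(th,u,h=34):
    return np.array([83+(-163+u)*np.cos(th)+h*np.sin(th),0,76+(163-u)*np.sin(th)+h*np.cos(th)])
E
python3 - <<'E'
from h import *
import cv2
p=snapshot("top")
m=trace(p,"case")
for a in m[:1]:
    k=a["pixels"].astype(np.uint8); print(a["conf"],cv2.minAreaRect(cv2.findNonZero(k)))
m=trace(p,"lid"); 
for a in m[:1]:
    k=a["pixels"].astype(np.uint8); print(a["conf"],cv2.minAreaRect(cv2.findNonZero(k)))
P,R,s=cur()
t=tcp_for(lidpt(0.69,12),20); t0=t+[0,0,45]
print(t,delta(P,R,t0,tool(20)))
print("shift in start frame", delta(P,R,t0,R))
E
```

```text
0.68 ((270.35186767578125, 192.41949462890625), (87.44850158691406, 81.54119110107422), 3.5035314559936523)
0.67 ((271.3215026855469, 176.15054321289062), (87.26570129394531, 48.968910217285156), 3.5214531421661377)
[635.71333422 -24.6818573  218.07647516] (array([ 56.29, -30.37,  -1.48]), array([-0.085,  0.342,  0.484]))
shift in start frame (array([ 56.29, -30.37,  -1.48]), array([0., 0., 0.]))
```

```bash
python3 -m handwheel '[[-1,2.9,-1.6,-0.1,0,0,0],[-1,2.9,-1.6,-0.1,0,0,0],[-1,2.9,-1.6,-0.1,0,0,0],[-1,2.9,-1.6,-0.1,0,0,0],[-1,2.9,-1.6,-0.1,0,0,0],[-1,2.9,-1.6,-0.1,0,0,0],[-1,2.9,-1.6,-0.1,0,0,0],[-1,2.9,-1.6,-0.1,0,0,0],[-1,2.9,-1.6,-0.1,0,0,0],[-1,2.9,-1.6,-0.1,0,0,0]]' 20; python3 -m handwheel '[[-1,2.7,-1.4,0,0,0,0],[-1,2.7,-1.4,0,0,0,0],[-1,2.7,-1.4,0,0,0,0],[-1,2.7,-1.4,0,0,0,0],[-1,2.7,-1.4,0,0,0,0],[-1,0,0,0,0,0,0.12],[-1,0,0,0,0,0,0.12],[-1,0,0,0,0,0,0.12],[-1,0,0,0,0,0,0.12],[-1,0,0,0,0,0.115,0],[-1,0,0,0,0,0.115,0],[-1,0,0,0,0,0.115,0]]'
python3 - <<'E'
from h import *
P,R,s=cur(); print(P,s["tcp_rot"],s["ft_force"],s["time"])
print(delta(P,R,tcp_for(lidpt(0.69,12),20)+[0,0,45],tool(20)))
E
```

```text
time: 2.08
tool_pos: [452.1, -270.5, 258.6]
tcp_rot: [180.0, -0.0, 25.5]
ft_force: [0.4, -1.1, -0.1]
finger_gap: -0.0
grip_force: 0.0
time: 3.08
tool_pos: [543.9, -150.7, 258.5]
tcp_rot: [180.0, -20.1, -1.9]
ft_force: [-0.0, 0.3, 0.4]
finger_gap: 0.0
grip_force: 0.0
[ 543.90478707 -150.70448252  258.51856088] [179.96011683 -20.06261245  -1.94084758] [-0.03009886  0.26109265  0.36941867] 3.0833
(array([  8.37, -12.91,   2.56]), array([-0.003, -0.001,  0.009]))
```

```bash
python3 -m handwheel '[[-1,2.1,-3.2,0.64,0,0,0],[-1,2.1,-3.2,0.64,0,0,0],[-1,2.1,-3.2,0.64,0,0,0],[-1,2.1,-3.25,0.64,0,0,0.009],[-1,0,0,0,0,0,0],[-1,0,0,0,0,0,0]]'
python3 - <<'E'
from h import *
import cv2
P,R,s=cur(); print(P,s["tcp_rot"],s["ft_force"])
p=snapshot("wrist"); cv2.imwrite("pics/w1.png",p["image"][:,:,::-1])
for q in ("lid_front","keeper"):
    print(q,[(np.round(c(a["location"]),1).tolist(),round(a["conf"],2)) for a in place_of(p,q)[:1]])
for th in (.72,.69,.6,.5,.4,.3,.2,.12,.06,.03,.024):
    t=tcp_for(lidpt(th,12),20); print(th,*delta(P,R,t,tool(20)),corner(t,tool(20)).round(1)); P=t;R=tool(20)
E
```

```text
time: 3.58
tool_pos: [635.6, -23.1, 262.4]
tcp_rot: [-179.8, -19.7, -2.3]
ft_force: [-0.6, -0.2, -0.0]
finger_gap: -0.2
grip_force: 0.0
[635.55697594 -23.07333059 262.3563126 ] [-179.8170685   -19.73382308   -2.30403675] [-0.62137728 -0.19850891 -0.02127189]
lid_front [([-12.2, -3.4, 197.9], 0.78)]
keeper [([-124.0, -1.4, 79.4], 0.54)]
0.72 [-1.03  0.17  4.04] [-0.004  0.005  0.003] [634.9 -24.6 201.1]
0.69 [-0.44 -0.    0.14] [0. 0. 0.] [631.2 -24.5 198.3]
0.6 [-1.31 -0.    0.48] [0. 0. 0.] [620.6 -24.  189.3]
0.5 [-1.39  0.    0.67] [0. 0. 0.] [609.8 -23.6 178.2]
0.4 [-1.32 -0.    0.81] [0. 0. 0.] [600.2 -23.1 166.1]
0.3 [-1.23  0.    0.94] [0. 0. 0.] [591.8 -22.8 153.1]
0.2 [-1.13 -0.    1.05] [0. 0. 0.] [584.8 -22.5 139.3]
0.12 [-0.83  0.    0.92] [0. 0. 0.] [580.2 -22.3 127.8]
0.06 [-0.57 -0.    0.73] [0. 0. 0.] [577.4 -22.1 119. ]
0.03 [-0.27 -0.    0.38] [0. 0. 0.] [576.2 -22.1 114.5]
0.024 [-0.05  0.    0.08] [0. 0. 0.] [575.9 -22.1 113.6]
```

View pics/w1.png

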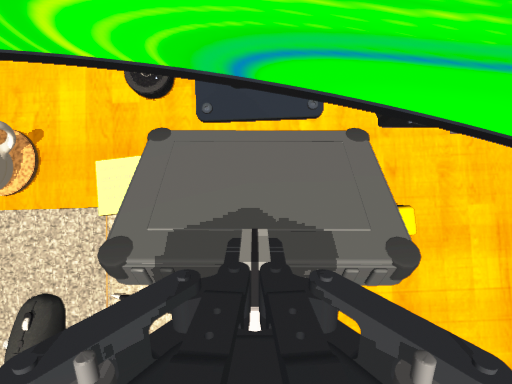

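The wrist view shows the shut fingers at (255,250), centred over the lid's front edge. The lid's sides run from x=100 to x=420 along row 260. Next I descend and follow the lid's arc.

```bash
python3 -m handwheel '[[-1,-0.35,0.04,1.3,0,0,0],[-1,-0.35,0.04,1.3,0,0,0],[-1,-0.35,0.04,1.3,0,0,0],[-1,0,0,0,0,0,0]]'; python3 -m handwheel '[[-1,-0.44,0,0.14,0,0,0],[-1,-0.65,0,0.24,0,0,0],[-1,-0.65,0,0.24,0,0,0],[-1,0,0,0,0,0,0]]'
```

```text
time: 4.07
tool_pos: [636.2, -27.8, 218.7]
tcp_rot: [-179.8, -19.5, -2.6]
ft_force: [-1.0, -0.2, -0.5]
finger_gap: -0.2
grip_force: 0.0
time: 4.4
tool_pos: [623.0, -26.0, 210.4]
tcp_rot: [-179.8, -19.7, -2.5]
ft_force: [0.1, -0.6, -0.6]
finger_gap: 0.0
grip_force: 0.1
```

```bash
python3 -m handwheel '[[-1,-0.7,0,0.34,0,0,0],[-1,-0.7,0,0.34,0,0,0],[-1,-0.66,0,0.4,0,0,0],[-1,-0.66,0,0.4,0,0,0],[-1,0,0,0,0,0,0]]'
python3 - <<'E'
from h import *
P,R,s=cur(); print(P,s["tcp_rot"],c(corner(P,R)))
p=snapshot("scene"); 
for q in ("lid_front","keeper"):
    print(q,[(np.round(c(a["location"]),1).tolist(),round(a["conf"],2)) for a in place_of(p,q)[:1]])
E
```

```text
time: 4.82
tool_pos: [601.5, -24.5, 185.0]
tcp_rot: [-179.8, -19.6, -2.5]
ft_force: [-0.1, 0.7, -0.4]
finger_gap: -0.1
grip_force: 0.0
[601.48636921 -24.4535414  184.99070067] [-179.79173405  -19.56309852   -2.506206  ] [-46.17063142  -1.20256091 165.28886787]
lid_front [([-41.5, -1.5, 167.1], 0.66)]
keeper [([-66.1, -5.2, 159.8], 0.79)]
```

```bash
python3 -m handwheel '[[-1,-0.61,0,0.47,0,0,0],[-1,-0.61,0,0.47,0,0,0],[-1,-0.57,0,0.53,0,0,0],[-1,-0.57,0,0.53,0,0,0],[-1,-0.41,0,0.46,0,0,0],[-1,-0.41,0,0.46,0,0,0],[-1,0,0,0,0,0,0]]'; python3 -m handwheel '[[-1,-0.28,0,0.36,0,0,0],[-1,-0.28,0,0.36,0,0,0],[-1,-0.14,0,0.19,0,0,0],[-1,0,0,0,0,0,0]]'
python3 -m handwheel '[[-1,-0.1,0,0.16,0,0,0],[-1,0,0,0,0,0,0]]'
```

```text
time: 5.55
tool_pos: [581.9, -23.6, 147.0]
tcp_rot: [-179.8, -19.6, -2.5]
ft_force: [-0.5, 0.3, -0.1]
finger_gap: 0.4
grip_force: 0.0
time: 5.88
tool_pos: [579.5, -23.5, 137.6]
tcp_rot: [-179.8, -19.7, -2.5]
ft_force: [-0.2, -0.9, -0.4]
finger_gap: -0.3
grip_force: 0.0
time: 6.05
tool_pos: [579.5, -23.6, 136.3]
tcp_rot: [-179.8, -19.8, -2.5]
ft_force: [0.1, -0.5, -0.6]
finger_gap: 0.3
grip_force: 0.0
```

```bash
python3 -m handwheel '[[-1,-0.07,0,0.19,0,0,0],[-1,0,0,0,0,0,0]]';python3 -m handwheel '[[-1,-0.034,0,0.094,0,0,0],[-1,0,0,0,0,0,0]]';python3 -m handwheel '[[-1,-0.034,0,0.094,0,0,0],[-1,0,0,0,0,0,0]]'
python3 - <<'E'
from h import *
P,R,s=cur(); print(s["ft_force"],c(corner(P,R)))
p=snapshot("scene"); 
for q in ("lid_front","keeper","lever_end","loop_bar","latch_pin"):
    print(q,[(np.round(c(a["location"]),1).tolist(),round(a["conf"],2)) for a in place_of(p,q)[:1]])
E
```

```text
time: 6.22
tool_pos: [579.5, -23.6, 134.3]
tcp_rot: [-179.8, -19.8, -2.5]
ft_force: [-0.1, -0.2, 0.3]
finger_gap: 0.1
grip_force: 0.2
time: 6.38
tool_pos: [579.5, -23.6, 133.4]
tcp_rot: [-179.8, -19.8, -2.5]
ft_force: [-0.3, -0.6, 1.3]
finger_gap: 0.2
grip_force: 0.2
time: 6.55
tool_pos: [579.6, -23.6, 132.4]
tcp_rot: [-179.8, -19.8, -2.5]
ft_force: [0.4, -0.1, 0.7]
finger_gap: -0.3
grip_force: 0.3
[ 0.39374018 -0.10905154  0.68725658] [-68.04745042  -1.30631232 112.67738714]
lid_front [([-63.6, -1.3, 116.1], 0.73)]
keeper [([-84.9, -6.9, 95.8], 0.88)]
lever_end [([-117.8, -2.7, 78.7], 0.45)]
loop_bar [([-126.0, -0.1, 110.2], 0.64)]
latch_pin [([-89.5, -4.7, 63.8], 0.71)]
```

```bash
for i in 1 2 3; do python3 -m handwheel '[[-1,-0.034,0,0.094,0,0,0],[-1,0,0,0,0,0,0]]' | grep -E 'pos|force: \['; done
```

```text
tool_pos: [579.7, -23.6, 131.9]
ft_force: [-3.2, -0.4, 4.7]
tool_pos: [579.8, -23.6, 131.5]
ft_force: [-5.8, 0.5, 9.1]
tool_pos: [579.9, -23.6, 131.1]
ft_force: [-11.4, 0.6, 15.1]
```

```bash
python3 -m handwheel '[[-1,0,0,-2,0,0,0],[-1,0,0,-3,0,0,0],[-1,0,0,-3.5,0,0,0],[-1,-3,0,0,0,-0.115,0],[-1,-3,0,0,0,-0.115,0],[-1,-2,0,0,0,-0.115,0],[-1,0,0,0,0,0,0]]'
python3 - <<'E'
from h import *
import cv2
P,R,s=cur(); print(c(P),s["tcp_rot"],s["ft_force"])
for n in ("scene","top","wrist"):
  p=snapshot(n)
  if n!="top": cv2.imwrite(f"pics/{n}2.png",p["image"][:,:,::-1])
  for q in ("lid_front","keeper","lever_end","loop_bar","latch_pin","case"):
    print(n,q,[(np.round(c(a["location"]),1).tolist(),round(a["conf"],2)) for a in place_of(p,q)[:1]])
E
```

```text
time: 7.93
tool_pos: [472.3, -19.2, 189.7]
tcp_rot: [-179.8, 0.4, -2.4]
ft_force: [1.0, -0.4, -0.1]
finger_gap: -0.2
grip_force: 0.0
[-170.83724124   -1.67541609  189.68636475] [-179.82310742    0.4035682    -2.44783428] [ 0.9846455  -0.41146269 -0.10755629]
scene lid_front [([-65.6, -4.0, 117.5], 0.62)]
scene keeper [([-86.2, -7.5, 100.1], 0.71)]
scene lever_end [([-120.8, -3.5, 74.7], 0.51)]
scene loop_bar [([-126.9, 0.4, 111.5], 0.5)]
scene latch_pin [([-90.0, -2.1, 62.8], 0.89)]
scene case [([1.8, 0.8, 1.5], 0.94)]
top lid_front [([-62.7, 3.2, 111.9], 0.88)]
top keeper [([-82.6, -2.4, 98.2], 0.92)]
top lever_end [([-122.2, -2.5, 74.7], 0.44)]
top loop_bar [([-81.3, -3.3, 95.4], 0.61)]
top latch_pin [([-93.5, 4.4, 61.8], 0.89)]
top case [([-0.8, -2.4, -0.7], 0.58)]
wrist lid_front [([-63.4, 1.4, 115.5], 0.94)]
wrist keeper [([-85.7, -3.0, 99.4], 0.74)]
wrist lever_end [([-122.7, -1.2, 80.5], 0.62)]
wrist loop_bar [([-127.7, 0.9, 111.0], 0.57)]
wrist latch_pin [([-93.1, -1.1, 59.8], 0.64)]
wrist case []
```

```bash
python3 -m handwheel '[[-1,0.5,-0.15,2.4,0,0,0],[-1,0.5,0,2.4,0,0,0],[-1,0.5,0,2.2,0,-0.007,0],[-1,0,0,0,0,0,0]]'
python3 -m handwheel '[[-1,0.5,0,0,0,0,0],[-1,0.5,0,0,0,0,0],[-1,0.5,0,0,0,0,0],[-1,0,0,0,0,0,0]]'
python3 - <<'E'
from h import *
import cv2
P,R,s=cur(); print(c(P),s["tcp_rot"],s["ft_force"])
p=snapshot("scene")
im=p["image"][150:270,190:350,::-1]; cv2.imwrite("pics/s3.png",cv2.resize(im,None,fx=5,fy=5,interpolation=3)[:600])
for q in ("loop_bar","lever_end","keeper"):
    print(q,[(np.round(c(a["location"]),1).tolist(),round(a["conf"],2)) for a in place_of(p,q)[:1]])
E
```

```text
time: 9.32
tool_pos: [486.1, -17.8, 115.6]
tcp_rot: [-179.8, 0.8, -2.4]
ft_force: [-0.3, -0.5, -1.1]
finger_gap: 0.2
grip_force: 0.0
time: 9.65
tool_pos: [505.8, -19.1, 122.2]
tcp_rot: [-179.8, 0.2, -2.4]
ft_force: [0.9, 0.2, 0.4]
finger_gap: 0.3
grip_force: 0.0
[-1.37350070e+02 -6.68195307e-02  1.22155175e+02] [-179.84448012    0.1822186    -2.44602374] [0.88440091 0.15468645 0.4037371 ]
loop_bar [([-124.8, -2.8, 113.1], 0.53)]
lever_end [([-115.2, -4.2, 78.4], 0.43)]
keeper [([-85.9, -4.8, 98.5], 0.9)]
```

View pics/s3.png

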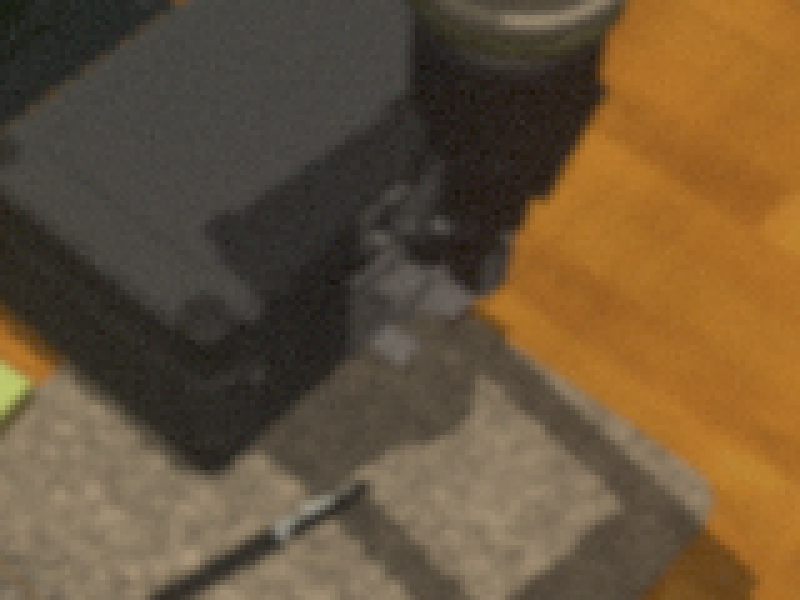

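The crop shows the shut gripper (dark, upper right) at the front of the latch, with the wire loop at (400,210) against it and the lever plate at (410,290). Next I push the loop inward.

```bash
python3 -m handwheel '[[-1,0.4,0,0,0,0,0],[-1,0.4,0,0,0,0,0],[-1,0.4,0,0,0,0,0],[-1,0,0,0,0,0,0]]'| grep -E 'pos|force: \['
python3 -m handwheel '[[-1,0.4,0,0,0,0,0],[-1,0.4,0,0,0,0,0],[-1,0,0,0,0,0,0]]'| grep -E 'pos|force: \['
python3 -m handwheel '[[-1,0.4,0,0,0,0,0],[-1,0.3,0,0,0,0,0],[-1,0,0,0,0,0,0]]'| grep -E 'pos|force: \['
python3 - <<'E'
from h import *
P,R,s=cur(); print(c(P),s["tcp_rot"],s["ft_force"])
for n in ("scene","top"):
  p=snapshot(n)
  for q in ("loop_bar","lever_end","keeper"):
    print(q,[(np.round(c(a["location"]),1).tolist(),round(a["conf"],2)) for a in place_of(p,q)[:1]])
E
```

```text
tool_pos: [516.4, -19.4, 120.2]
ft_force: [0.3, -0.5, -0.0]
tool_pos: [524.3, -19.8, 120.0]
ft_force: [-0.3, 0.3, 0.8]
tool_pos: [531.2, -20.0, 120.0]
ft_force: [0.7, 0.0, 0.2]
[-1.11946667e+02  1.17953611e-01  1.19968071e+02] [-179.82696964    0.38084939   -2.44329255] [0.69091828 0.01783716 0.23250421]
loop_bar [([-93.9, -3.8, 115.2], 0.47)]
lever_end [([-117.9, -4.5, 77.5], 0.64)]
keeper [([-88.2, -5.2, 98.7], 0.77)]
loop_bar []
lever_end [([43.8, 178.5, -1.5], 0.31)]
keeper []
```

```bash
python3 -m handwheel '[[-1,0.3,0,-0.2,0,0,0],[-1,0.4,0,-0.1,0,0,0],[-1,0,0,0,0,0,0]]'| grep -E 'pos|force: \['
python3 -m handwheel '[[-1,-1.5,0,0,0,0,0],[-1,-2.5,0,0,0,0,0],[-1,-2.5,0,-1,0,0,0],[-1,-0,0,0,0,0,0]]'| grep -E 'pos|force: \['
python3 - <<'E'
from h import *
import cv2
P,R,s=cur(); print(c(P),s["tcp_rot"],s["ft_force"])
for n in ("scene","wrist"):
  p=snapshot(n)
  for q in ("loop_bar","lever_end","keeper"):
    print(q,[(np.round(c(a["location"]),1).tolist(),round(a["conf"],2)) for a in place_of(p,q)[:1]])
cv2.imwrite("pics/w4.png",p["image"][:,:,::-1])
E
```

```text
tool_pos: [538.6, -20.4, 123.5]
ft_force: [-0.2, -0.2, 0.3]
tool_pos: [469.9, -17.2, 133.7]
ft_force: [0.3, 0.8, 0.3]
[-173.31093584    0.20397494  133.70049715] [-179.82372448    0.5122968    -2.42936299] [0.31185959 0.82545688 0.31403491]
loop_bar [([-82.6, -1.2, 110.8], 0.53)]
lever_end [([-115.9, -3.8, 74.8], 0.52)]
keeper [([-87.6, -3.9, 99.6], 0.75)]
loop_bar [([-85.9, 0.6, 111.1], 0.97)]
lever_end [([-122.4, -1.6, 79.0], 0.73)]
keeper [([-87.6, -3.4, 96.6], 0.89)]
```

View pics/w4.png

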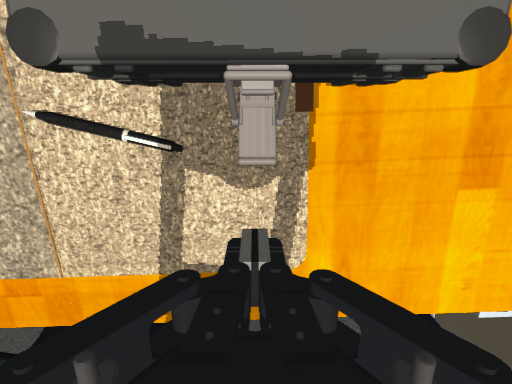

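The wrist view shows the loop's bar at (258,75) swung up against the lid above the hook, with its legs at (232,100) and (285,100). The lever plate at (257,130) sticks out in line with the fingers at column 256.

```bash
cat >> h.py <<'E'
PIN=np.array([-92.,0,60])
def face(f,r): return PIN+r*np.array([-np.sin(f),0,-np.cos(f)])+2*np.array([-np.cos(f),0,np.sin(f)])
def plan(f):
    fd=np.degrees(f)
    if f>1.22: t,s,r=20,-1,44
    elif f>.96: t,s,r=90-fd,-1,45
    else: t,s,r=35,1,np.interp(f,[.4,.96],[34,23])
    return tcp_for(face(f,r),t,s),t
def chain(fs,P,R):
    for f in fs:
        q,t=plan(f); d=delta(P,R,q,tool(t)); print(f,d[0].tolist(),d[1].tolist(),c(q).round(1)); P,R=q,tool(t)
E
python3 - <<'E'
from h import *
P,R,s=cur()
q,t=plan(2.1); q=q+[0,0,20]; print(delta(P,R,q,tool(t)),"shift only",delta(P,R,q,R)[0])
chain([2.1,2.0,1.9,1.8,1.7,1.6,1.5,1.4,1.3,1.22,1.1,.96,.85,.75,.65,.55,.45,.4,.35,.3,.25,.2,.15,.11,.08,.04,0,-.04],q,tool(t))
E
```

```text
(array([4.57, 0.01, 0.9 ]), array([-0.003,  0.357,  0.   ])) shift only [4.57 0.01 0.9 ]
2.1 [-0.68, -0.0, 1.88] [0.0, 0.0, 0.0] [-124.4    0.   103.7]
2.0 [-0.34, -0.0, 0.28] [0.0, 0.0, 0.0] [-126.7    0.    99.9]
1.9 [-0.31, -0.0, 0.31] [0.0, 0.0, 0.0] [-128.5    0.    95.9]
1.8 [-0.27, 0.0, 0.34] [0.0, 0.0, 0.0] [-129.9    0.    91.7]
1.7 [-0.24, 0.0, 0.37] [0.0, 0.0, 0.0] [-130.9    0.    87.4]
1.6 [-0.2, -0.0, 0.39] [0.0, 0.0, 0.0] [-131.4    0.    83. ]
1.5 [-0.16, -0.0, 0.41] [0.0, 0.0, 0.0] [-131.5    0.    78.6]
1.4 [-0.12, -0.0, 0.42] [0.0, 0.0, 0.0] [-131.2    0.    74.2]
1.3 [-0.08, -0.0, 0.43] [0.0, 0.0, 0.0] [-130.4    0.    69.9]
1.22 [-0.13, 0.0, 0.35] [0.0, 0.002, -0.0] [-130.5   -0.    66.2]
1.1 [-0.2, -0.0, 0.42] [0.0, 0.12, 0.0] [-130.9    0.    61.5]
0.96 [-0.23, -0.0, 0.49] [-0.0, 0.14, 0.0] [-130.7    0.    56.1]
0.85 [-0.22, -0.0, 0.28] [0.0, 0.0, 0.0] [-131.     0.    52.5]
0.75 [-0.17, -0.0, 0.29] [0.0, 0.0, 0.0] [-130.7    0.    49.1]
0.65 [-0.14, 0.0, 0.33] [0.0, 0.0, 0.0] [-130.     0.    45.7]
0.55 [-0.1, -0.0, 0.36] [0.0, 0.0, 0.0] [-128.7    0.    42.2]
0.45 [-0.05, 0.0, 0.38] [0.0, 0.0, 0.0] [-126.9    0.    38.8]
0.4 [-0.01, 0.0, 0.2] [0.0, 0.0, 0.0] [-125.8   -0.    37.1]
0.35 [0.09, -0.0, 0.15] [0.0, 0.0, 0.0] [-124.3    0.    36.4]
0.3 [0.09, 0.0, 0.14] [0.0, 0.0, 0.0] [-122.7   -0.    35.7]
0.25 [0.1, -0.0, 0.14] [0.0, 0.0, 0.0] [-121.1    0.    35.2]
0.2 [0.11, 0.0, 0.13] [0.0, 0.0, 0.0] [-119.5   -0.    34.7]
0.15 [0.11, -0.0, 0.13] [0.0, 0.0, 0.0] [-117.8   -0.    34.3]
0.11 [0.09, -0.0, 0.1] [0.0, 0.0, 0.0] [-116.5    0.    34. ]
0.08 [0.07, 0.0, 0.07] [0.0, 0.0, 0.0] [-115.5    0.    33.9]
0.04 [0.1, -0.0, 0.09] [0.0, 0.0, 0.0] [-114.1    0.    33.7]
0 [0.11, 0.0, 0.09] [0.0, 0.0, 0.0] [-112.8    0.    33.6]
-0.04 [0.11, 0.0, 0.08] [0.0, 0.0, 0.0] [-111.4    0.    33.6]
```

Go to the hover pose (tilt first while still back), then press to about 1.7.

```bash
python3 -m handwheel '[[-1,0,0,0,0,0.119,0],[-1,0,0,0,0,0.119,0],[-1,0,0,0,0,0.119,0],[-1,1.3,0,-0.24,0,0,0],[-1,1.3,0,-0.24,0,0,0],[-1,1.3,0,-0.24,0,0,0],[-1,0.7,0,0,0,0,0],[-1,0,0,0,0,0,0]]'| grep -E 'pos|force: \['
python3 - <<'E'
from h import *
P,R,s=cur(); print(c(P),s["tcp_rot"]); q,t=plan(2.1); print(delta(P,R,q,tool(20)))
E
```

```text
tool_pos: [515.1, -19.5, 157.1]
ft_force: [-0.3, -0.0, -0.1]
[-1.28064271e+02 -1.21016387e-01  1.57088463e+02] [-179.82457039  -20.16005418   -2.50429971]
(array([-1.5 ,  0.  ,  5.14]), array([-0.003, -0.003, -0.   ]))
```

```bash
python3 -m handwheel '[[-1,-0.37,0,1.28,0,0,0],[-1,-0.37,0,1.28,0,0,0],[-1,-0.37,0,1.28,0,0,0],[-1,-0.39,0,1.3,0,0,0],[-1,0,0,0,0,0,0]]'| grep -E 'pos|force: \['
python3 -m handwheel '[[-1,-0.34,0,0.28,0,0,0],[-1,0,0,0,0,0,0],[-1,-0.31,0,0.31,0,0,0],[-1,0,0,0,0,0,0]]'| grep -E 'pos|force: \['
python3 -m handwheel '[[-1,-0.27,0,0.34,0,0,0],[-1,0,0,0,0,0,0],[-1,-0.24,0,0.37,0,0,0],[-1,0,0,0,0,0,0]]'| grep -E 'pos|force: \['
python3 - <<'E'
from h import *
P,R,s=cur(); print(c(P),s["tcp_rot"])
for n in ("scene","wrist"):
  p=snapshot(n)
  for q in ("loop_bar","lever_end","keeper"):
    print(q,[(np.round(c(a["location"]),1).tolist(),round(a["conf"],2)) for a in place_of(p,q)[:1]])
chain([1.7,1.6],P,R)
E
```

```text
tool_pos: [514.5, -18.9, 98.3]
ft_force: [-0.8, 0.3, -0.6]
tool_pos: [512.9, -19.1, 94.8]
ft_force: [0.9, 0.4, -0.2]
tool_pos: [510.2, -18.9, 85.6]
ft_force: [0.5, -0.4, -0.1]
[-132.98037728    0.26414995   85.5966847 ] [-179.81018601  -20.02083234   -2.50886542]
loop_bar [([-82.0, -3.9, 103.0], 0.43)]
lever_end [([-124.8, -3.1, 63.8], 0.46)]
keeper [([-88.5, -5.7, 98.9], 0.59)]
loop_bar [([-83.1, 1.4, 101.4], 0.87)]
lever_end [([-131.1, -3.5, 67.1], 0.7)]
keeper [([-86.4, -6.5, 96.5], 0.96)]
1.7 [0.26, 0.03, -0.1] [-0.003, -0.0, -0.0] [-130.9    0.    87.4]
1.6 [-0.2, -0.0, 0.39] [0.0, 0.0, 0.0] [-131.4    0.    83. ]
```

```bash
python3 -m handwheel '[[-1,0.05,0,0.29,0,0,0],[-1,0,0,0,0,0,0],[-1,-0.16,0,0.41,0,0,0],[-1,0,0,0,0,0,0]]'| grep -E 'pos|force: \['
python3 -m handwheel '[[-1,-0.12,0,0.42,0,0,0],[-1,0,0,0,0,0,0],[-1,-0.08,0,0.43,0,0,0],[-1,0,0,0,0,0,0]]'| grep -E 'pos|force: \['
python3 -m handwheel '[[-1,-0.13,0,0.35,0,0,0],[-1,0,0,0,0,0,0]]'| grep -E 'pos|force: \['
python3 - <<'E'
from h import *
import cv2
P,R,s=cur(); print(c(P),s["tcp_rot"])
for n in ("scene","wrist"):
  p=snapshot(n)
  for q in ("loop_bar","lever_end","keeper"):
    print(q,[(np.round(c(a["location"]),1).tolist(),round(a["conf"],2)) for a in place_of(p,q)[:1]])
cv2.imwrite("pics/w5.png",p["image"][:,:,::-1])
chain([1.22,1.1],P,R)
E
```

```text
tool_pos: [511.7, -19.0, 78.6]
ft_force: [1.0, 0.4, 1.3]
tool_pos: [512.6, -19.0, 69.8]
ft_force: [0.0, 0.1, -0.3]
tool_pos: [513.0, -19.0, 66.5]
ft_force: [1.5, 0.3, 0.1]
[-130.14532684    0.27427327   66.49318923] [-179.81408887  -20.06401914   -2.51120813]
loop_bar [([-80.6, -1.6, 98.8], 0.52)]
lever_end [([-118.0, -5.9, 50.0], 0.45)]
keeper [([-85.0, -4.5, 98.0], 0.69)]
loop_bar [([-85.1, -1.0, 96.2], 0.61)]
lever_end [([-128.8, -1.1, 50.8], 0.86)]
keeper [([-86.5, -3.7, 94.3], 0.6)]
1.22 [-0.04, 0.03, 0.02] [-0.003, 0.001, -0.0] [-130.5   -0.    66.2]
1.1 [-0.2, -0.0, 0.42] [0.0, 0.12, 0.0] [-130.9    0.    61.5]
```

View pics/w5.png

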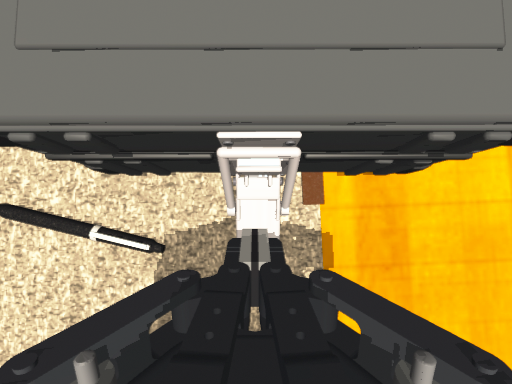

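The wrist view shows the loop bar at (258,152) lying between the keeper plate (row 135) and the hook's lip (258,165), so the loop is caught. The fingers are on the lever plate at (257,230).

```bash
python3 -m handwheel '[[-1,-0.1,0,0.21,0,0.06,0],[-1,-0.1,0,0.21,0,0.06,0],[-1,0,0,0,0,0,0]]'| grep -E 'pos|force: \['
python3 -m handwheel '[[-1,-0.11,0,0.24,0,0.07,0],[-1,-0.12,0,0.25,0,0.07,0],[-1,0,0,0,0,0,0]]'| grep -E 'pos|force: \['
python3 -m handwheel '[[-1,-0.11,0,0.14,0,0,0],[-1,-0.11,0,0.14,0,0,0],[-1,0,0,0,0,0,0]]'| grep -E 'pos|force: \['
python3 - <<'E'
from h import *
P,R,s=cur(); print(c(P),s["tcp_rot"])
for n in ("scene","wrist"):
  p=snapshot(n)
  for q in ("loop_bar","lever_end","keeper"):
    print(q,[(np.round(c(a["location"]),1).tolist(),round(a["conf"],2)) for a in place_of(p,q)[:1]])
chain([.85,.75],P,R)
E
```

```text
tool_pos: [511.6, -18.8, 61.1]
ft_force: [0.9, -0.1, 0.9]
tool_pos: [512.1, -18.9, 55.9]
ft_force: [0.6, 0.2, 1.8]
tool_pos: [513.7, -19.0, 54.1]
ft_force: [-1.4, 0.3, 5.8]
[-129.45067756    0.31913654   54.13313844] [-179.78663767  -34.90269152   -2.54783679]
loop_bar [([-82.3, -2.1, 95.6], 0.53)]
lever_end [([-119.2, -4.3, 39.1], 0.51)]
keeper [([-88.6, -6.7, 99.3], 0.93)]
loop_bar [([-83.5, 0.3, 99.0], 0.58)]
lever_end [([-121.3, -0.8, 38.7], 0.66)]
keeper [([-85.8, -2.7, 95.7], 0.71)]
0.85 [-0.22, 0.03, 0.05] [-0.003, 0.002, -0.001] [-131.     0.    52.5]
0.75 [-0.17, -0.0, 0.29] [0.0, 0.0, 0.0] [-130.7    0.    49.1]
```

```bash
python3 -m handwheel '[[-1,-0.08,0,0.14,0,0,0],[-1,-0.08,0,0.15,0,0,0],[-1,0,0,0,0,0,0]]'| grep -E 'pos|force: \['
python3 -m handwheel '[[-1,-0.07,0,0.16,0,0,0],[-1,-0.07,0,0.17,0,0,0],[-1,0,0,0,0,0,0]]'| grep -E 'pos|force: \['
python3 - <<'E'
from h import *
P,R,s=cur(); print(c(P),c(corner(P,R,1)))
p=snapshot("wrist")
for q in ("loop_bar","lever_end","keeper"):
    print(q,[(np.round(c(a["location"]),1).tolist(),round(a["conf"],2)) for a in place_of(p,q)[:1]])
chain([.65,.55],P,R)
E
```

```text
tool_pos: [514.9, -19.2, 51.7]
ft_force: [-1.6, 0.0, 5.1]
tool_pos: [515.5, -19.2, 47.9]
ft_force: [0.2, -0.3, 3.4]
[-127.62395444    0.21238735   47.9109715 ] [-108.86463321    0.25691073   40.28956186]
loop_bar [([-85.1, 1.8, 95.6], 0.85)]
lever_end [([-114.8, -6.3, 35.9], 0.89)]
keeper [([-90.5, -3.9, 100.3], 0.57)]
0.65 [-0.32, 0.02, 0.05] [-0.003, 0.0, -0.001] [-130.     0.    45.7]
0.55 [-0.1, -0.0, 0.36] [0.0, 0.0, 0.0] [-128.7    0.    42.2]
```

```bash
python3 -m handwheel '[[-1,-0.07,0,0.18,0,0,0],[-1,-0.07,0,0.18,0,0,0],[-1,0,0,0,0,0,0]]'| grep -E 'pos|force: \['
python3 -m handwheel '[[-1,-0.05,0,0.19,0,0,0],[-1,-0.05,0,0.19,0,0,0],[-1,0,0,0,0,0,0]]'| grep -E 'pos|force: \['
python3 -m handwheel '[[-1,-0.05,0,0.18,0,0,0],[-1,0,0,0,0,0,0]]'| grep -E 'pos|force: \['
python3 - <<'E'
from h import *
P,R,s=cur(); print(c(P),c(corner(P,R,1)),s["time"])
p=snapshot("wrist")
for q in ("loop_bar","lever_end","keeper"):
    print(q,[(np.round(c(a["location"]),1).tolist(),round(a["conf"],2)) for a in place_of(p,q)[:1]])
chain([.45,.4,.35],P,R)
E
```

```text
tool_pos: [514.9, -19.1, 42.6]
ft_force: [-0.5, -0.5, 2.1]
tool_pos: [515.8, -19.0, 38.3]
ft_force: [-0.5, 0.1, 1.2]
tool_pos: [516.3, -19.0, 36.6]
ft_force: [0.0, -0.3, 1.1]
[-126.79279772    0.45720391   36.58637135] [-108.04661061    0.50106815   28.93270914] 17.9667
loop_bar [([-87.3, 2.7, 92.4], 0.78)]
lever_end [([-107.4, -4.0, 32.1], 0.76)]
keeper [([-86.1, -3.6, 93.2], 0.96)]
0.45 [0.11, 0.05, -0.19] [-0.003, 0.002, -0.001] [-126.9    0.    38.8]
0.4 [-0.01, 0.0, 0.2] [0.0, 0.0, 0.0] [-125.8   -0.    37.1]
0.35 [0.09, -0.0, 0.15] [0.0, 0.0, 0.0] [-124.3    0.    36.4]
```

```bash
python3 -m handwheel '[[-1,0.13,0,0.15,0,0,0],[-1,0.13,0,0.15,0,0,0],[-1,0,0,0,0,0,0]]'| grep -E 'pos|force: \['
python3 -m handwheel '[[-1,0.1,0,0.1,0,0,0],[-1,0.1,0,0.1,0,0,0],[-1,0,0,0,0,0,0]]'| grep -E 'pos|force: \['
python3 -m handwheel '[[-1,0.1,0,0.1,0,0,0],[-1,0.1,0,0.1,0,0,0],[-1,0,0,0,0,0,0]]'| grep -E 'pos|force: \['
python3 - <<'E'
from h import *
P,R,s=cur(); print(c(P),c(corner(P,R,1)),s["time"])
p=snapshot("wrist")
for q in ("loop_bar","lever_end"):
    print(q,[(np.round(c(a["location"]),1).tolist(),round(a["conf"],2)) for a in place_of(p,q)[:1]])
chain([.2,.15,.11],P,R)
E
```

```text
tool_pos: [520.3, -19.2, 35.7]
ft_force: [-1.4, 0.7, 0.1]
tool_pos: [523.9, -19.5, 36.1]
ft_force: [-0.5, 0.3, 0.8]
tool_pos: [526.9, -19.7, 35.9]
ft_force: [-0.5, 0.1, -0.2]
[-116.21173525    0.26671669   35.87930921] [-97.44784884   0.30434498  28.26910874] 18.9167
loop_bar [([-83.3, 0.5, 98.0], 0.76)]
lever_end [([-96.9, -0.9, 28.3], 0.71)]
0.2 [-0.34, 0.03, -0.09] [-0.003, -0.0, -0.001] [-119.5   -0.    34.7]
0.15 [0.11, -0.0, 0.13] [0.0, 0.0, 0.0] [-117.8   -0.    34.3]
0.11 [0.09, -0.0, 0.1] [0.0, 0.0, 0.0] [-116.5    0.    34. ]
```

```bash
python3 -m handwheel '[[-1,0.03,0,0.14,0,0,0],[-1,0,0,0,0,0,0]]'| grep -E 'pos|force: \['
for i in 1 2 3; do python3 -m handwheel '[[-1,0.08,0,0.06,0,0,0],[-1,0,0,0,0,0,0]]'| grep -E 'pos|force: \['; done
```

```text
tool_pos: [527.4, -19.6, 34.3]
ft_force: [-0.5, 0.6, 0.7]
tool_pos: [528.4, -19.6, 34.3]
ft_force: [-0.0, 0.4, 0.6]
tool_pos: [529.4, -19.7, 34.4]
ft_force: [0.4, 0.2, -0.0]
tool_pos: [530.2, -19.7, 34.2]
ft_force: [-0.2, -0.5, 1.0]
```

```bash
for i in 1 2 3; do python3 -m handwheel '[[-1,0.08,0,0.06,0,0,0],[-1,0,0,0,0,0,0]]'| grep -E 'pos|force: \['; done
python3 - <<'E'
from h import *
P,R,s=cur(); print(c(P),c(corner(P,R,1)),s["time"])
E
```

```text
tool_pos: [531.0, -19.7, 34.0]
ft_force: [-6.1, -1.0, 4.9]
tool_pos: [531.7, -19.7, 33.8]
ft_force: [-10.4, -1.1, 8.5]
tool_pos: [533.4, -19.9, 34.3]
ft_force: [0.6, 0.5, -0.9]
[-109.71451978    0.34849978   34.25787594] [-90.95728414   0.38799721  26.63130718] 20.2333
```

```bash
python3 -m handwheel '[[-1,0.08,0,0.06,0,0,0],[-1,0,0,0,0,0,0]]'| grep -E 'pos|force: \['
python3 -m handwheel '[[-1,0.04,0,0.03,0,0,0],[-1,0,0,0,0,0,0]]'| grep -E 'pos|force: \['
python3 - <<'E'
from h import *
import cv2
p=snapshot("wrist"); cv2.imwrite("pics/w6.png",p["image"][:,:,::-1])
for q in ("loop_bar","lever_end","keeper"):
    print(q,[(np.round(c(a["location"]),1).tolist(),round(a["conf"],2)) for a in place_of(p,q)[:1]])
E
```

```text
tool_pos: [534.0, -19.8, 33.9]
ft_force: [-6.7, -0.5, 4.4]
tool_pos: [534.3, -19.8, 33.8]
ft_force: [-12.9, -0.2, 9.8]
loop_bar [([-88.4, 2.0, 95.3], 0.87)]
lever_end [([-91.9, -1.2, 29.6], 0.68)]
keeper [([-86.3, -5.8, 96.3], 0.57)]
```

View pics/w6.png

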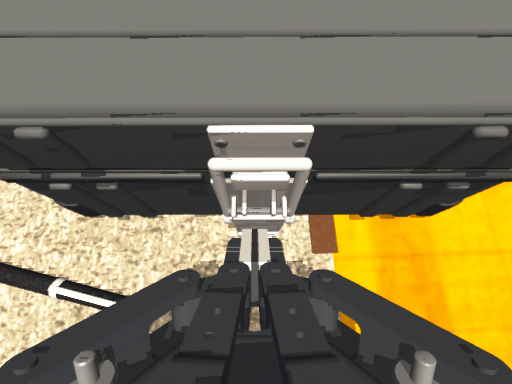

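The view shows the loop bar at (260,163) seated in the hook. The lever hangs flat below it and is hidden behind the fingertips at (257,230). It snapped through and now meets a hard stop, so I retreat and check.

```bash
python3 -m handwheel '[[-1,-0.8,0,-0.6,0,0,0],[-1,-1.2,0,-1.2,0,0,0],[-1,-1.2,0,-2.5,0,0,0],[-1,-1,0,-3,0,0,0],[-1,-1,0,-3,0,0,0],[-1,0,0,-3,0,-0.1,0],[-1,0,0,-2,0,-0.1,0],[-1,0,0,0,0,0,0]]'| grep -E 'pos|force: \['
python3 - <<'E'
from h import *
import cv2
for n in ("scene","wrist"):
  p=snapshot(n); cv2.imwrite(f"pics/{n}7.png",p["image"][:,:,::-1])
  for q in ("loop_bar","lever_end","keeper","lid_front","latch_pin"):
    print(n,q,[(np.round(c(a["location"]),1).tolist(),round(a["conf"],2)) for a in place_of(p,q)[:1]])
P,R,s=cur(); print(c(P),s["time"])
E
```

```text
tool_pos: [463.6, -17.4, 148.7]
ft_force: [2.7, 0.4, 1.8]
scene loop_bar [([-84.3, -3.8, 93.3], 0.42)]
scene lever_end [([-88.3, 0.3, 24.7], 0.66)]
scene keeper [([-86.2, -4.3, 97.0], 0.83)]
scene lid_front [([-64.9, -2.9, 114.6], 0.98)]
scene latch_pin [([-89.5, -5.2, 64.8], 0.63)]
wrist loop_bar [([-83.7, -1.5, 96.2], 0.97)]
wrist lever_end [([-92.7, -1.7, 24.9], 0.85)]
wrist keeper [([-89.9, -5.9, 95.6], 0.6)]
wrist lid_front [([-64.9, -1.0, 113.7], 0.87)]
wrist latch_pin [([-91.1, -3.7, 58.3], 0.84)]
[-183.24583028    0.46763779  140.40006711] 22.0333
```

View pics/wrist7.png

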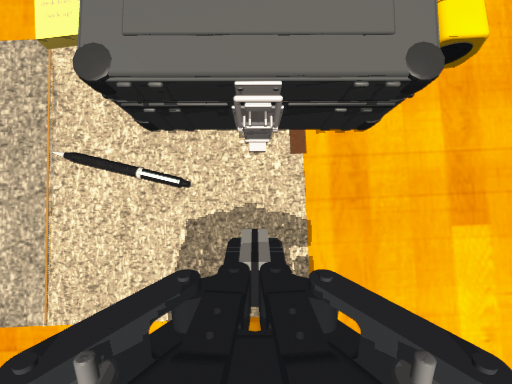

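The wrist view shows the lever flat against the case at (258,125), its end above the spring catch at (257,147). The loop is in the hook at (258,98) and the pen lies undisturbed.

```bash
python3 -m handwheel '[[-1,0,0,0,0,0,0],[-1,0,0,0,0,0,0],[-1,0,0,0,0,0,0],[-1,0,0,0,0,0,0]]' | grep force; python3 -c "from bench import hand_in; print(hand_in())"
```

```text
ft_force: [-0.9, 0.1, -0.6]
grip_force: 0.0
the job is handed in; nothing more can be done
None
```

The job is handed in: the lid is shut on its seal, the loop is caught behind the hook's lip, and the lever snapped past the catch and stayed flat. The highest push I measured was about 19 N, and nothing around the case was touched.

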